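Shut the tube carrier on the shaker: fold the flap and tuck it under the lip

ROBOT

A 6-joint arm with a two-finger parallel gripper is mounted at the origin on the work surface. World frame = base frame: x ahead of the robot, y to its left, z up, the work surface at z = 0. Lengths are in m, angles in rad, forces in N, time in s.
With the tool pointing down it reaches from about 0.425 to 0.95 m from the base axis. Payload 3.5 kg.
Tool frame: the origin (TCP) lies at the very end of the fingers, on their centre line; the grasp point (between the pads) lies 19 mm behind it; x points along the fingers, z is the direction in which the jaws open and shut, and the axes are right-handed (so a half turn about x gives the same grasp; the last joint's range is limited). The gripper opens to 85 mm and grips with 20 to 120 N. Pads are 22 mm wide; open, the fingers measure 114 mm over their backs; the gripper's body (76 mm by 85 mm) begins 54 mm behind the grasp point. The pads swing forward as they close: fully open they stand 13 mm farther back than shut.
Start: joints at [-1.466, 0.286, 1.577, -0, 1.279, -0.15], TCP at [0.17, -0.653, 0.231] pointing down, gripper open.
Joint ranges: [-2.77, 2.77], [-0.9, 2.22], [0.21, 2.48], [-1.53, 4.67], [0.24, 2.81], [-2.84, 2.84]. Speed limits (rad/s): [2.79, 2.79, 3.14, 3.14, 3.14, 3.14].

INTERFACE

Orientations are given as a unit quaternion [x, y, z, w].
In Python, from plant import ctrl, cams gives the robot as it stands.
- The arm moves only by the tool play_rows, never from a script. Its argument "rows" is a list of rows, each a list of 3 entries, a list of its own where there are three numbers: the opening in per cent of the stroke, from 0 (shut) to 100 (fully open), then the shift along the tool's x, y, z in units of 0.3 m (1.0 is 0.3 m), then the turn, a rotation vector about the tool's x, y, z in units of pi/2 rad (1.0 is pi/2 rad). A call has 1 to 10 rows; each row is the pose to reach, as a shift and turn from the pose commanded when the call began, along the tool's axes at that moment; what a row does not reach only later rows make up. A row lasts 1/12 s, in which the tool goes at most 41.7 mm and 7.16 degrees, less where a joint would pass 70% of its speed; a pose out of reach is approached as far as the arm can. A call with a number of a shift or a turn outside -1 to 1 is refused whole. A call with a gripper value outside its range is refused whole. The fingers move at their own pace and stop on an object; "force" is the grip in N (left out, the last holds). Time passes only in rows, so rows that repeat a pose let the fingers close. It gives the time, the measured TCP pose, the force and the opening at its end, in the units of the state.
- ctrl.get_state(): the state, without advancing time (a new reading comes with each control period).
- cams.read_camera(name): name is "side" or "top" or "wrist"; returns a dict with "color" (400x640x3 uint8, red, green, blue), "fx", "fy", "cx", "cy" (pixels), "view" (4x4, takes a point from world to camera coordinates). Camera axes: x right, y down, z forward; pixel columns grow to the right and rows downward; lengths in m; the calibration is good to about 2 mm. A picture is of the moment at which its call begins. There is no depth.
- ctrl.sign_off(): hands the job in, once; it reports no verdict.
The state is a dict: "time": time; "qpos": joint angles; "dq": joint speeds; "joint_efforts": joint torques, N m; "eef_pos": TCP position; "tcp_rot": TCP orientation; "contact_force": force on the tool from outside, world axes, zero at the start; "wrist_torque": the same for the moment, N m; "opening": opening from 0.0 (shut) to 1.0 (fully open).
Only numpy, scipy, OpenCV 4.12 (cv2) and the standard library are available. Lean on these libraries where they do the work, as an engineer would, in place of code of your own. Each camera call takes 0.05 s, during which the arm holds its last target. There are 200 camera calls.

TASK

The tubes are about to be shaken: with your fingertips, fold the carrier's hinged hold-down flap over the tubes, press it flat, and push it away from its hinge, all the way home beneath the lip opposite, so that it stays shut on its own when you let go. Push and press gently only; do not pinch the flap, do not lift or pull out any tube, and leave everything else on the bench where it stands.

Things in the scene. Friction and masses are not known exactly. Their poses are not given: they have to be found in the camera images.
- shaker: White bench shaker fixed to the bench, 260 x 200 mm, a tube carrier (165 x 104 mm) on its platform. Origin: centre of its underside. x runs from the carrier's hinge side to its lip side (the way the flap is pushed to tuck it), y along the hinge, z up. Heights above the bench: platform 63 mm, carrier walls 110 mm, the hinge cheeks on both sides of the flap 122 mm.
- flap (a joint): Hinge angle of the flap, rad: 0 flat over the tubes, 1.57 upright, more = leaning back away from the lip (stop at 2.15). Starts at 1.5 to 1.9. A weak spring lifts it again from flat if nothing holds it; near upright, friction keeps it where it is. Folding it down takes 1 to 2 N at the press spot.
- hinge_bar (a joint): How far the hinge pin, with the whole flap, has slid in its slots along the shaker's +x, m: 0 fully back, 0.024 fully home (stop). Starts at 0 to 0.003, moves against about 5 N of friction and stays where it is left. Beyond about 0.005 the flap cannot fold flat: it would land on top of the lip. From about 0.014 on, the flat flap's edge is under the lip.
- flap_hinge (a point): On the hinge pin's axis, middle of the flap's width, 114 mm above the bench; slides with the pin. Its axes are the shaker's and do not turn with the flap.
- flap_press (a point): Press spot on the flap's outer face (its upper face when flat, then 116 mm above the bench), 68 mm from the hinge axis, mid-width. x: towards the free edge, z: out of the face. The flap is a grey plate 120 x 88 x 4 mm. A thumb rib (66 mm across, 8 mm thick, 10 mm high) rises from the face, its near side 84 mm from the hinge axis: a fingertip pushing towards the lip catches on it.
- flap_edge (a point): Middle of the flap's free edge, 120 mm from the hinge axis, at half thickness; axes as flap_press.
- lip_edge (a point): Front of the upturned grey lip opposite the hinge (104 mm wide), 125 mm above the bench, fixed to the shaker. Behind it the lip slopes down for 8 mm to a flat part with its underside at 118 mm (2 mm above the flat flap) and its top at 123 mm. The flat flap's edge is 5 mm short of this front with the pin fully back and 19 mm past it with the pin home.
- tube0_mid (a point): Clear loose microtube standing in a well of the carrier under the flap, 38 mm tall, cap 13 mm across, its cap top 106 mm above the bench (10 mm below the flat flap's outer face). Site: half-way up the tube.
- tube1_mid (a point): Clear loose microtube standing in a well of the carrier under the flap, 38 mm tall, cap 13 mm across, its cap top 106 mm above the bench (10 mm below the flat flap's outer face). Site: half-way up the tube.
- tube2_mid (a point): Clear loose microtube standing in a well of the carrier under the flap, 38 mm tall, cap 13 mm across, its cap top 106 mm above the bench (10 mm below the flat flap's outer face). Site: half-way up the tube.
- bottle: White reagent bottle, 62 mm diameter, 125 mm tall, loose bystander beside the shaker. Origin: centre of its underside.
- cap: Blue screw cap lying on the bench, 34 mm diameter, 13 mm tall, loose bystander. Origin: centre of its underside.
- tip_box: Green tip box with a white lid, 89 x 129 x 67 mm, loose bystander beside the shaker. Origin: centre of its underside.
- tube_rack: Low green rack of small tubes, 75 x 160 x 38 mm, loose bystander beyond the shaker. Origin: centre of its underside.
- marker: Black marker pen with a red cap lying on the bench, 122 mm long, 12 mm thick, loose bystander beside the shaker. Origin: middle, on the bench.

How it is judged:
On the way, in this order (a step that is already met when the one before it is completed fails the run):
1. the flap has been folded down over the tubes (value of joint flap below 0.12 rad), for 0.05 s.
2. the flap's edge has been pushed home beneath the lip (value of joint flap below 0.04 rad and value of joint hinge_bar above 0.019 m), for 0.2 s.
At the end, for the whole second after the job is handed in: The flap lies flat (within 0.04 rad) and still, held only by the lip, its hinge pin slid at least 19 of its 24 mm towards the lip; the tubes are in their wells (under 6 mm up); bottle, cap, tip box, rack and marker are within 20 mm of where they stood (all of step 2 and velocity of joint flap below 0.05 rad/s and z of each of tube0_mid, tube1_mid, tube2_mid in the frame of shaker below 0.093 m and distance of each of bottle, cap, tip_box, tube_rack, marker from where it was at the start of the episode below 0.02 m); the robot touches nothing.
It fails at once if a tube is lifted out of its well (more than 10 mm up) (z of any of tube0_mid, tube1_mid, tube2_mid in the frame of shaker above 0.097 m).
It fails at once if a bystander is pushed, lifted or carried more than 20 mm, or the bottle is tipped (distance of any of bottle, cap, tip_box, tube_rack, marker from where it was at the start of the episode above 0.02 m or angle between bottle's own z axis and vertical above 0.35 rad).
It fails at once if the flap is pressed or pinched with more than 30 N (contact force between the fingers and flap above 30 N).
It also fails if it takes over 45 s, if anything falls off the work surface, if the arm or the gripper's body presses on something with over 40 N, if the wrist force passes 120 N, or if a joint passes its speed limit or range.

## Working session

There is one attempt and no reset: what is moved stays moved. The work goes in short steps, Python scripts to look and compute and a tool call to move; the robot and the scene stay as the last step left them, time stands still between calls to the robot, and variables do not carry over. Pictures are saved under pics/ and viewed, about 8 in all and at most 12, crops included, and the job is handed in when it is done.

Besides the shell and the picture viewer there is one more tool, called after "Request:" as name([rows], argument=value, ...), one row to a line, values as JSON. play_rows: Moves the arm, as the interface text tells. Shifts and turns lie within -1 to 1; 1 stands for 0.3 m of shift or pi/2 rad of turn. Its arguments: {"type":"object","properties":{"rows":{"type":"array"},"force":{"type":"number"}},"required":["rows"]}

```bash
mkdir -p pics; cat > h.py <<'E'
import numpy as np, cv2
from plant import ctrl, cams
def snap(n,f):
    c=cams.read_camera(n); cv2.imwrite('pics/'+f,cv2.cvtColor(c['color'],cv2.COLOR_RGB2BGR)); 
    np.savez('pics/'+f+'.npz',**{k:c[k] for k in('fx','fy','cx','cy','view')}); return c
def ray(f,u,v):
    c=np.load('pics/'+f+'.npz'); V=c['view']; R,t=V[:3,:3],V[:3,3]
    d=R.T@np.array([(u-c['cx'])/c['fx'],(v-c['cy'])/c['fy'],1]); return -R.T@t,d
def atz(f,u,v,z):
    o,d=ray(f,u,v); return o+d*(z-o[2])/d[2]
def proj(f,p):
    c=np.load('pics/'+f+'.npz'); q=c['view'][:3,:3]@np.array(p)+c['view'][:3,3]; return c['fx']*q[0]/q[2]+c['cx'],c['fy']*q[1]/q[2]+c['cy']
E
python3 - <<'E'
from h import *
a=snap('top','t0.png');b=snap('side','s0.png')
print(a['view'],b['view'],a['fx'],b['fx'])
print(ctrl.get_state())
E
```

```text
[[ 0.00652419 -0.99968265 -0.0243319   0.10941808]
 [-0.9949028  -0.0040406  -0.10075763  0.55378268]
 [ 0.10062734  0.02486524 -0.99461342  1.23851088]
 [ 0.          0.          0.          1.        ]] [[-0.88633673 -0.46303772  0.00181177  0.54863504]
 [-0.30594738  0.58269186 -0.75290531  0.18119775]
 [ 0.34756785 -0.66788193 -0.65812637  0.86950416]
 [ 0.          0.          0.          1.        ]] 446.815924191121 376.2958079559369
{'time': 0.1, 'qpos': array([-1.46602972e+00,  2.87127982e-01,  1.57806831e+00, -4.27815461e-05,
        1.27859418e+00, -1.49976714e-01]), 'dq': array([ 0.00051718, -0.00156842, -0.0051941 , -0.00010257, -0.000114  ,
       -0.00074449]), 'joint_efforts': array([ 1.38552750e-03, -4.07298017e+01, -2.93697095e+01, -1.32184209e-04,
        3.41741150e-03,  1.47581096e-05]), 'eef_pos': array([ 0.17006734, -0.65259418,  0.23003114]), 'tcp_rot': array([ 0.43298384,  0.56001306, -0.43188038,  0.55891834]), 'contact_force': array([-0.07196578,  0.54881837, -0.15882657]), 'wrist_torque': array([-0.01596506,  0.06701785, -0.02684916]), 'opening': 0.999269701357699}
```

View pics/t0.png

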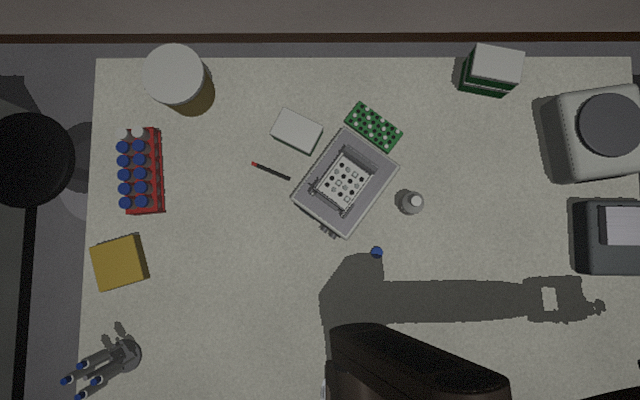

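View pics/s0.png

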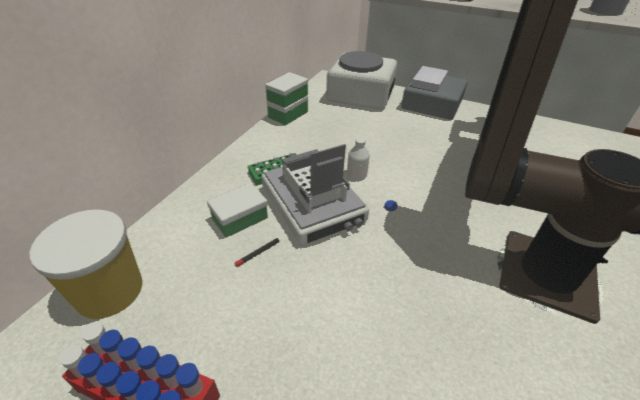

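```bash
python3 - <<'E'
from h import *
a=cv2.imread('pics/t0.png')[120:245,280:410]; b=cv2.imread('pics/s0.png')[135:247,250:400]
for im,n,k,o in((a,'ct.png',4.8,(280,120)),(b,'cs.png',5.3,(250,135))):
    e=cv2.resize(im,None,fx=k,fy=k,interpolation=cv2.INTER_CUBIC); e=cv2.convertScaleAbs(e,alpha=1.3,beta=10)
    for g in range(0,im.shape[1],10): cv2.line(e,(int(g*k),0),(int(g*k),5),(0,0,255),1); cv2.putText(e,str(o[0]+g),(int(g*k),15),0,.35,(0,0,255))
    for g in range(0,im.shape[0],10): cv2.line(e,(0,int(g*k)),(5,int(g*k)),(0,0,255),1); cv2.putText(e,str(o[1]+g),(6,int(g*k)+4),0,.35,(0,0,255))
    cv2.imwrite('pics/'+n,e)
E
```

```text
(no output)
```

View pics/ct.png

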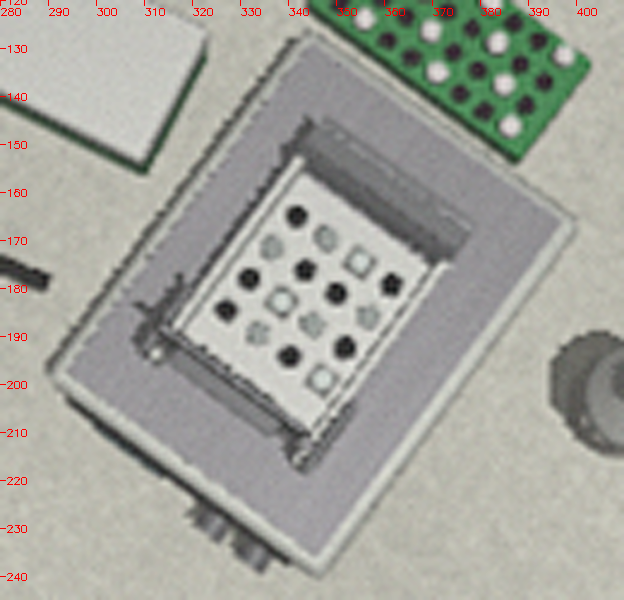

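View pics/cs.png

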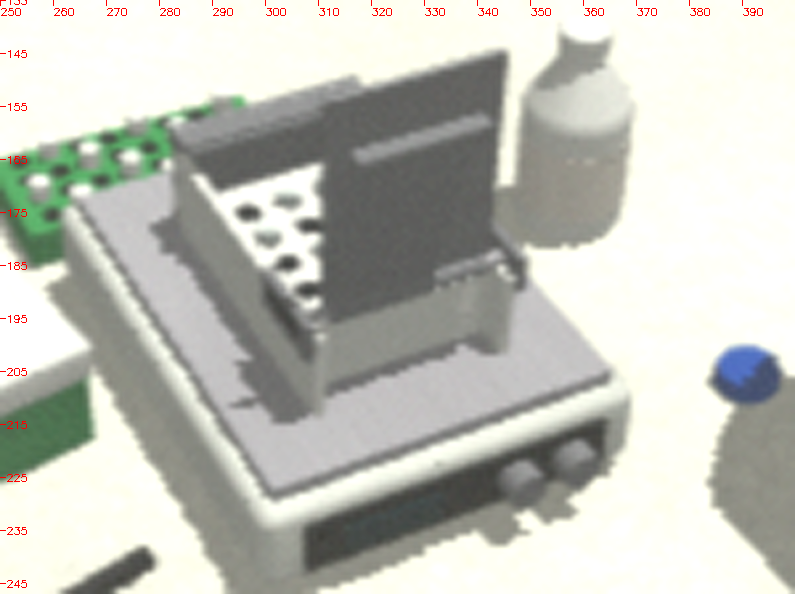

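```bash
python3 - <<'E'
from h import *
f='t0.png'
P=[atz(f,u,v,.06)[:2] for u,v in((345,126.5),(399.5,167),(346,239.5),(290,197))]
P=np.array(P); c=P.mean(0)
print(P,c,[np.linalg.norm(P[i]-P[(i+1)%4]) for i in range(4)])
x=(P[0]+P[1]-P[2]-P[3]); y=(P[0]+P[3]-P[1]-P[2])
print(np.degrees(np.arctan2(x[1],x[0])),np.degrees(np.arctan2(-y[0],y[1])))
th=np.arctan2(x[1],x[0]); ex=np.array([np.cos(th),np.sin(th)]);ey=np.array([-ex[1],ex[0]])
def loc(p): return (np.dot(p[:2]-c,ex)*1e3).round(1),(np.dot(p[:2]-c,ey)*1e3).round(1),p[2].round(3)
for n,u,v,z in(('lipfrontL',342,153,.125),('lipfrontR',371,175,.125),('lipbackL',347,145,.125),('lipbackR',378,167,.125),('wallhingeL',314,190,.11),('wallhingeR',345,211,.11),('cheekL',311,194,.122),('cheekR',342,217,.122)):
    print(n,loc(atz(f,u,v,z)))
print('side')
for n,u,v,z in(('lipL',284,163,.125),('lipR',317,150,.125),('flapbotL',311.5,196,.114),('flapbotR',343.5,184,.114)):
    print(n,loc(atz('s0.png',u,v,z)))
# flap free edge: ray with local y=+44 / -44
for u,v,yy in((311,155,.044),(345.5,144.5,-.044)):
    o,d=ray('s0.png',u,v); t=(yy-np.dot(o[:2]-c,ey))/np.dot(d[:2],ey); print('edge',loc(o+d*t))
E
```

```text
[[ 0.74426286  0.04515354]
 [ 0.62958255 -0.1060108 ]
 [ 0.42847217  0.04207304]
 [ 0.54470302  0.19723601]] [0.58675515 0.04461295] [np.float64(0.18974253906457966), np.float64(0.24974828312321795), np.float64(0.19386891960709782), np.float64(0.25090477773788916)]
-36.83910200044752 -37.009180928091226
lipfrontL (np.float64(49.2), np.float64(49.7), np.float64(0.125))
lipfrontR (np.float64(48.0), np.float64(-46.4), np.float64(0.125))
lipbackL (np.float64(74.3), np.float64(52.0), np.float64(0.125))
lipbackR (np.float64(76.2), np.float64(-48.4), np.float64(0.125))
wallhingeL (np.float64(-72.8), np.float64(50.6), np.float64(0.11))
wallhingeR (np.float64(-67.8), np.float64(-48.6), np.float64(0.11))
cheekL (np.float64(-86.8), np.float64(49.3), np.float64(0.122))
cheekR (np.float64(-86.0), np.float64(-52.0), np.float64(0.122))
side
lipL (np.float64(57.8), np.float64(56.0), np.float64(0.125))
lipR (np.float64(74.4), np.float64(-48.5), np.float64(0.125))
flapbotL (np.float64(-79.5), np.float64(42.5), np.float64(0.114))
flapbotR (np.float64(-73.0), np.float64(-49.0), np.float64(0.114))
edge (np.float64(-78.8), np.float64(44.0), np.float64(0.233))
edge (np.float64(-76.2), np.float64(-44.0), np.float64(0.234))
```

```bash
cat >> h.py <<'E'
from scipy.spatial.transform import Rotation as Ro
C=np.array([.5868,.0446]); TH=np.radians(-36.9); EX=np.array([np.cos(TH),np.sin(TH)]); EY=np.array([-EX[1],EX[0]])
HX=-.077
def W(x,y,z): # x from hinge axis (pin back), along shaker axes
    return np.r_[C+(HX+x)*EX+y*EY,z]
def row(Rm,p0,p,R2=None):
    s=Rm.T@(p-p0)/.3; r=(Ro.from_matrix(Rm.T@R2).as_rotvec()/(np.pi/2)) if R2 is not None else np.zeros(3)
    return s.round(3).tolist(),r.round(4).tolist()
def goal(s): # tool x down, y along s*EX
    X=np.array([0,0,-1.]);Y=np.r_[s*EX,0]; return np.c_[X,Y,np.cross(X,Y)]
E
python3 - <<'E'
from h import *
s=ctrl.get_state(); R=Ro.from_quat(s['tcp_rot']).as_matrix(); p=s['eef_pos']; print(R.round(3))
for g in(1,-1):
    G=goal(g)
    for q in ([.32,-.5,.3],[.45,-.3,.31],[.48,-.1,.31],W(-.06,0,.31)): print(g,np.round(q,3),row(R,p,np.array(q),G))
E
```

```text
[[-0.     0.968  0.252]
 [ 0.002  0.252 -0.968]
 [-1.     0.    -0.002]]
1 [ 0.32 -0.5   0.3 ] ([-0.232, 0.612, -0.367], [0.5722, -0.0014, 0.0005])
1 [ 0.45 -0.3   0.31] ([-0.264, 1.199, -0.903], [0.5722, -0.0014, 0.0005])
1 [ 0.48 -0.1   0.31] ([-0.263, 1.464, -1.523], [0.5722, -0.0014, 0.0005])
1 [0.477 0.127 0.31 ] ([-0.261, 1.646, -2.257], [0.5722, -0.0014, 0.0005])
-1 [ 0.32 -0.5   0.3 ] ([-0.232, 0.612, -0.367], [-1.4278, -0.0005, -0.0017])
-1 [ 0.45 -0.3   0.31] ([-0.264, 1.199, -0.903], [-1.4278, -0.0005, -0.0017])
-1 [ 0.48 -0.1   0.31] ([-0.263, 1.464, -1.523], [-1.4278, -0.0005, -0.0017])
-1 [0.477 0.127 0.31 ] ([-0.261, 1.646, -2.257], [-1.4278, -0.0005, -0.0017])
```

Request:
play_rows([
  [0, [-0.1, 0.2, -0.12], [-0.07, 0, 0]],
  [0, [-0.15, 0.3, -0.18], [-0.14, 0, 0]],
  [0, [-0.2, 0.41, -0.24], [-0.21, 0, 0]],
  [0, [-0.23, 0.51, -0.3], [-0.28, 0, 0]],
  [0, [-0.23, 0.61, -0.37], [-0.35, 0, 0]],
  [0, [-0.23, 0.7, -0.46], [-0.42, 0, 0]],
  [0, [-0.24, 0.8, -0.54], [-0.49, 0, 0]],
  [0, [-0.25, 0.9, -0.63], [-0.56, 0, 0]],
  [0, [-0.26, 1.0, -0.71], [-0.63, 0, 0]],
  [0, [-0.26, 1.0, -0.74], [-0.7, 0, 0]],
], force=20)

```text
time: 0.93
eef_pos: [0.4073, -0.3587, 0.3096]
tcp_rot: [0.073, 0.703, -0.072, 0.704]
contact_force: [0.5, -0.0, 0.4]
opening: 0.002
```

```bash
python3 - <<'E'
from h import *
s=ctrl.get_state(); R=Ro.from_quat(s['tcp_rot']).as_matrix(); p=s['eef_pos']; print(s['time'],p,s['qpos'],s['opening'])
G=goal(-1)
for q in ([.46,-.2,.31],[.48,-.1,.31],[.48,0,.31],W(-.06,0,.31)): print(np.round(q,3),row(R,p,np.array(q),G))
E
```

```text
0.9333 [ 0.40728282 -0.3587326   0.30960539] [-0.91016941 -0.05921632  1.81154476  0.00232881  1.38920298 -0.70402185] 0.0015668458443178143
[ 0.46 -0.2   0.31] ([-0.0, 0.554, 0.063], [-0.7215, 0.0015, -0.0004])
[ 0.48 -0.1   0.31] ([0.0, 0.894, 0.06], [-0.7215, 0.0015, -0.0004])
[0.48 0.   0.31] ([0.001, 1.22, -0.008], [-0.7215, 0.0015, -0.0004])
[0.477 0.127 0.31 ] ([0.001, 1.632, -0.104], [-0.7215, 0.0015, -0.0004])
```

Request:
play_rows([
  [0, [0, 0.1, 0.01], [-0.07, 0, 0]],
  [0, [0, 0.2, 0.02], [-0.14, 0, 0]],
  [0, [0, 0.3, 0.03], [-0.21, 0, 0]],
  [0, [0, 0.4, 0.04], [-0.28, 0, 0]],
  [0, [0, 0.5, 0.05], [-0.35, 0, 0]],
  [0, [0, 0.6, 0.06], [-0.42, 0, 0]],
  [0, [0, 0.7, 0.06], [-0.49, 0, 0]],
  [0, [0, 0.8, 0.06], [-0.56, 0, 0]],
  [0, [0, 0.9, 0.05], [-0.63, 0, 0]],
  [0, [0, 1.0, 0.03], [-0.7, 0, 0]],
])

```text
time: 1.77
eef_pos: [0.4777, -0.0702, 0.3088]
tcp_rot: [-0.304, 0.639, 0.304, 0.638]
contact_force: [-0.1, 1.4, -0.1]
opening: -0.002
```

```bash
python3 - <<'E'
from h import *
s=ctrl.get_state(); R=Ro.from_quat(s['tcp_rot']).as_matrix(); p=s['eef_pos']; print(s['time'],p,s['qpos'],s['opening'])
G=goal(-1)
for q in (W(-.06,0,.31),): print(np.round(q,3),row(R,p,np.array(q),G))
E
```

```text
1.7667 [ 0.47769343 -0.07018149  0.30876721] [-3.56453646e-01 -2.01361654e-01  1.94059282e+00  9.21815627e-05
  1.40311328e+00 -1.24491065e+00] -0.0021188863504357793
[0.477 0.127 0.31 ] ([-0.004, 0.415, 0.509], [-0.0244, -0.0001, -0.0005])
```

Request:
play_rows([
  [0, [0, 0.08, 0.1], [-0.024, 0, 0]],
  [0, [0, 0.16, 0.2], [-0.024, 0, 0]],
  [0, [0, 0.24, 0.3], [-0.024, 0, 0]],
  [0, [0, 0.32, 0.4], [-0.024, 0, 0]],
  [0, [0, 0.4, 0.5], [-0.024, 0, 0]],
  [0, [-0.004, 0.415, 0.509], [-0.024, 0, 0]],
  [0, [-0.004, 0.415, 0.509], [-0.024, 0, 0]],
  [0, [-0.004, 0.415, 0.509], [-0.024, 0, 0]],
])

```text
time: 2.43
eef_pos: [0.4782, 0.1253, 0.3102]
tcp_rot: [-0.315, 0.634, 0.314, 0.633]
contact_force: [0.6, 0.4, 0.4]
opening: 0.001
```

```bash
cat > path.py <<'E'
from h import *
s=ctrl.get_state(); R=Ro.from_quat(s['tcp_rot']).as_matrix(); p=s['eef_pos']; print(s['time'],p,s['qpos'][5],s['contact_force'].round(2))
d=p[:2]-C; print('local from hinge x,y,z mm',(d@EX-HX)*1e3,d@EY*1e3,p[2]*1e3)
E
python3 - <<'E'
from path import *
G=goal(-1)
for z in(.25,.19): print(row(R,p,W(-.06,0,z),G))
print(row(R,p,W(-.025,0,.19),G))
P0=W(-.035,0,.19)
for t in (100,90,80,70,60,50,45,40,30,20,12,6,2,0):
    a=np.radians(t);c_,s_=np.cos(a),np.sin(a)
    X=min(84*c_-12*s_,74*c_-2*s_)-11; Z=114+74*s_+2*c_; print(t,X.round(1),Z.round(1))
c=snap('wrist','w0.png')
E
```

```text
2.4333 [0.4782273  0.12531859 0.31016753] -0.8707311033541782 [0.62 0.39 0.44]
local from hinge x,y,z mm -58.28899787011048 -0.6398261207535484 310.1675303686529
([0.201, 0.006, 0.002], [-0.0031, -0.0006, -0.0])
([0.401, 0.006, 0.002], [-0.0031, -0.0006, -0.0])
([0.401, -0.111, 0.003], [-0.0031, -0.0006, -0.0])
100 -37.4 186.5
90 -23.0 188.0
80 -8.2 187.2
70 6.5 184.2
60 20.6 179.1
50 33.8 172.0
45 39.9 167.7
40 44.4 163.1
30 52.1 152.7
20 57.9 141.2
12 61.0 131.3
6 62.4 123.7
2 62.9 118.6
0 63.0 116.0
```

View pics/w0.png

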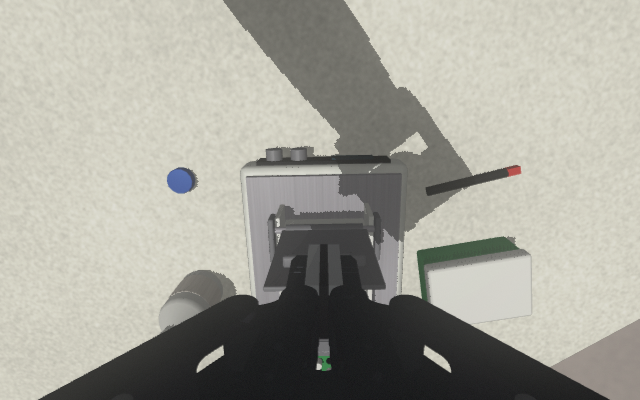

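Request:
play_rows([
  [0, [0.12, 0, 0], [0, 0, 0]],
  [0, [0.22, 0, 0], [0, 0, 0]],
  [0, [0.32, 0, 0], [0, 0, 0]],
  [0, [0.4, 0, 0], [0, 0, 0]],
  [0, [0.4, 0, 0], [0, 0, 0]],
  [0, [0.4, -0.03, 0], [0, 0, 0]],
  [0, [0.4, -0.06, 0], [0, 0, 0]],
  [0, [0.4, -0.08, 0], [0, 0, 0]],
  [0, [0.4, -0.1, 0], [0, 0, 0]],
  [0, [0.4, -0.117, 0], [0, 0, 0]],
])

```text
time: 3.32
eef_pos: [0.5082, 0.1033, 0.1923]
tcp_rot: [-0.314, 0.633, 0.313, 0.635]
contact_force: [-0.3, 0.3, -0.4]
opening: -0.0
```

```bash
python3 - <<'E'
from path import *
a=snap('side','s1.png'); im=cv2.imread('pics/s1.png')[110:247,240:400]
cv2.imwrite('pics/cs1.png',cv2.resize(im,None,fx=4,fy=4,interpolation=cv2.INTER_CUBIC))
E
```

```text
3.3167 [0.50816596 0.10332367 0.19229886] -0.9151953296276677 [-0.28  0.3  -0.39]
local from hinge x,y,z mm -21.141311850090425 -0.2530538623969953 192.29885800350868
```

View pics/cs1.png

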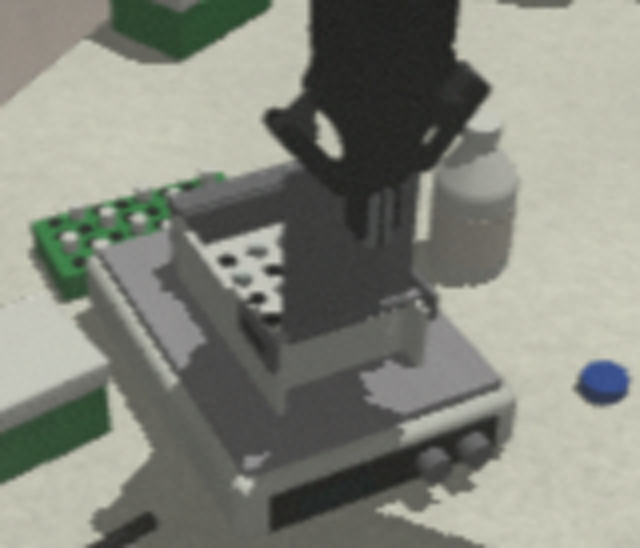

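Request:
play_rows([
  [0, [0.008, -0.02, 0], [0, 0, 0]],
  [0, [0.016, -0.043, 0], [0, 0, 0]],
  [0, [0.02, -0.068, 0], [0, 0, 0]],
  [0, [0.026, -0.092, 0], [0, 0, 0]],
  [0, [0.034, -0.116, 0], [0, 0, 0]],
  [0, [0.043, -0.139, 0], [0, 0, 0]],
  [0, [0.055, -0.161, 0], [0, 0, 0]],
  [0, [0.067, -0.183, 0], [0, 0, 0]],
  [0, [0.081, -0.203, 0], [0, 0, 0]],
  [0, [0.081, -0.203, 0], [0, 0, 0]],
])

```text
time: 4.2
eef_pos: [0.5553, 0.0665, 0.165]
tcp_rot: [-0.314, 0.634, 0.314, 0.633]
contact_force: [-0.1, 0.4, -0.9]
opening: -0.002
```

```bash
python3 - <<'E'
from path import *
a=snap('side','s2.png'); im=cv2.imread('pics/s2.png')[110:247,240:400]
cv2.imwrite('pics/cs2.png',cv2.resize(im,None,fx=4,fy=4,interpolation=cv2.INTER_CUBIC))
E
```

```text
4.2 [0.55527268 0.06645998 0.16497585] -0.9820863103704494 [-0.11  0.39 -0.9 ]
local from hinge x,y,z mm 38.66291085261902 -1.4485450143994691 164.9758514668449
```

View pics/cs2.png

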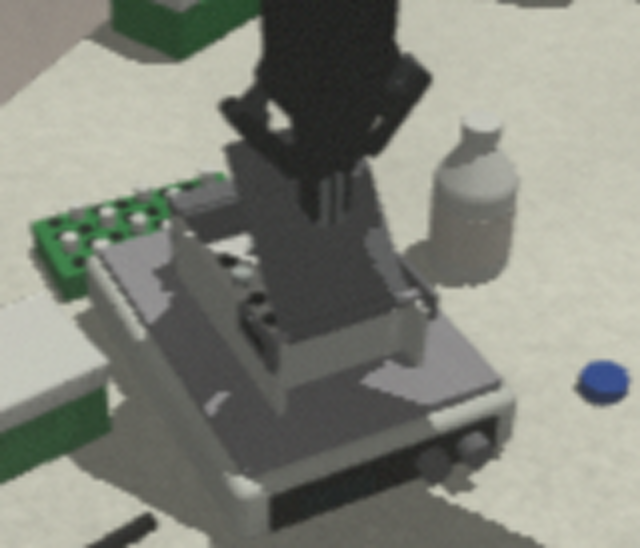

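Request:
play_rows([
  [0, [0.006, -0.019, 0], [0, 0, 0]],
  [0, [0.023, -0.033, 0], [0, 0, 0]],
  [0, [0.041, -0.044, 0], [0, 0, 0]],
  [0, [0.06, -0.055, 0], [0, 0, 0]],
  [0, [0.08, -0.064, 0], [0, 0, 0]],
  [0, [0.097, -0.07, 0], [0, 0, 0]],
  [0, [0.113, -0.074, 0], [0, 0, 0]],
  [0, [0.126, -0.077, 0], [0, 0, 0]],
  [0, [0.138, -0.079, 0], [0, 0, 0]],
  [0, [0.138, -0.079, 0], [0, 0, 0]],
])

```text
time: 5.08
eef_pos: [0.5733, 0.0529, 0.1238]
tcp_rot: [-0.314, 0.634, 0.314, 0.633]
contact_force: [-0.2, -0.4, 0.7]
opening: -0.001
```

```bash
python3 - <<'E'
from path import *
a=snap('side','s3.png'); im=cv2.imread('pics/s3.png')[110:247,240:400]
cv2.imwrite('pics/cs3.png',cv2.resize(im,None,fx=4,fy=4,interpolation=cv2.INTER_CUBIC))
E
```

```text
5.0833 [0.5732643  0.05289341 0.12375625] -1.0049299460569394 [-0.2  -0.36  0.68]
local from hinge x,y,z mm 61.19617574523555 -1.494992585249989 123.75625086005422
```

View pics/cs3.png

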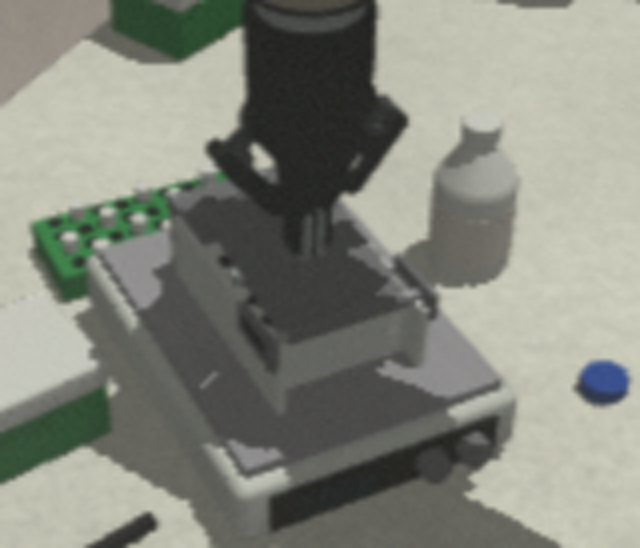

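Request:
play_rows([
  [0, [0.008, 0, 0], [0, 0, 0]],
  [0, [0.016, 0, 0], [0, 0, 0]],
  [0, [0.022, 0, 0], [0, 0, 0]],
  [0, [0.026, 0, 0], [0, 0, 0]],
  [0, [0.026, 0, 0], [0, 0, 0]],
  [0, [0.026, 0, 0], [0, 0, 0]],
])

```text
time: 5.63
eef_pos: [0.5736, 0.053, 0.1168]
tcp_rot: [-0.314, 0.634, 0.314, 0.633]
contact_force: [0.9, -0.4, 0.3]
opening: 0.003
```

Request:
play_rows([
  [0, [0.004, 0, 0], [0, 0, 0]],
  [0, [0.008, 0, 0], [0, 0, 0]],
  [0, [0.008, 0, 0], [0, 0, 0]],
  [0, [0.008, 0, 0], [0, 0, 0]],
])

```text
time: 5.97
eef_pos: [0.5737, 0.0531, 0.1157]
tcp_rot: [-0.314, 0.634, 0.314, 0.633]
contact_force: [-2.8, -1.3, 5.4]
opening: -0.0
```

Request:
play_rows([
  [0, [0, -0.01, 0], [0, 0, 0]],
  [0, [0, -0.02, 0], [0, 0, 0]],
  [0, [0, -0.03, 0], [0, 0, 0]],
  [0, [0, -0.04, 0], [0, 0, 0]],
  [0, [0, -0.05, 0], [0, 0, 0]],
  [0, [0, -0.06, 0], [0, 0, 0]],
  [0, [0, -0.07, 0], [0, 0, 0]],
  [0, [0, -0.08, 0], [0, 0, 0]],
  [0, [0, -0.08, 0], [0, 0, 0]],
  [0, [0, -0.08, 0], [0, 0, 0]],
])

```text
time: 6.8
eef_pos: [0.5925, 0.0394, 0.1156]
tcp_rot: [-0.313, 0.634, 0.315, 0.633]
contact_force: [-2.4, 1.3, 5.9]
opening: 0.001
```

```bash
python3 - <<'E'
from path import *
a=snap('side','s4.png'); im=cv2.imread('pics/s4.png')[110:247,240:400]
cv2.imwrite('pics/cs4.png',cv2.resize(im,None,fx=4,fy=4,interpolation=cv2.INTER_CUBIC))
f=s['contact_force'];print('along EX',f[:2]@EX)
E
```

```text
6.8 [0.59245048 0.03936123 0.11557432] -1.0268098991574572 [-2.43  1.28  5.89]
local from hinge x,y,z mm 84.66406747314647 -0.796695763299441 115.5743196195607
along EX -2.7150064145959747
```

View pics/cs4.png

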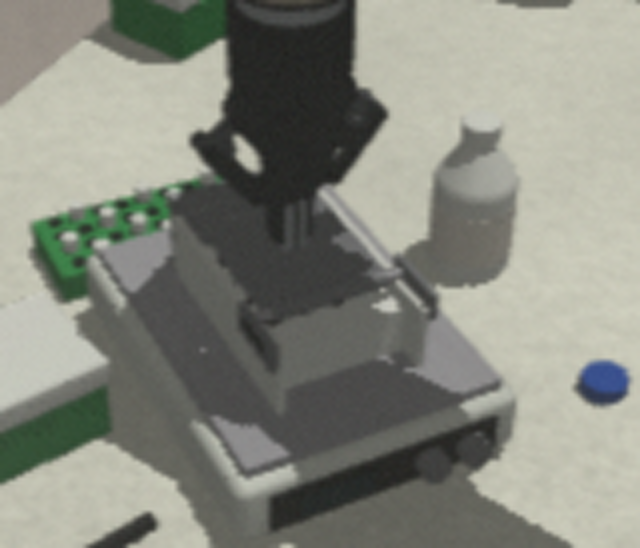

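Request:
play_rows([
  [0, [0, -0.01, 0], [0, 0, 0]],
  [0, [0, -0.02, 0], [0, 0, 0]],
  [0, [0, -0.028, 0], [0, 0, 0]],
  [0, [0, -0.034, 0], [0, 0, 0]],
  [0, [0, -0.04, 0], [0, 0, 0]],
  [0, [0, -0.04, 0], [0, 0, 0]],
])

```text
time: 7.35
eef_pos: [0.6019, 0.0323, 0.1154]
tcp_rot: [-0.313, 0.634, 0.315, 0.633]
contact_force: [-3.1, 2.5, 6.1]
opening: 0.001
```

Still sliding at about 4 N. On in small steps until the stop.

Request:
play_rows([
  [0, [0, -0.004, 0], [0, 0, 0]],
  [0, [0, -0.008, 0], [0, 0, 0]],
  [0, [0, -0.008, 0], [0, 0, 0]],
  [0, [0, -0.008, 0], [0, 0, 0]],
])

```text
time: 7.68
eef_pos: [0.6035, 0.031, 0.1154]
tcp_rot: [-0.313, 0.634, 0.315, 0.633]
contact_force: [-3.7, 2.1, 6.8]
opening: -0.001
```

Request:
play_rows([
  [0, [0, -0.004, 0], [0, 0, 0]],
  [0, [0, -0.007, 0], [0, 0, 0]],
  [0, [0, -0.007, 0], [0, 0, 0]],
  [0, [0, -0.007, 0], [0, 0, 0]],
])

```text
time: 8.02
eef_pos: [0.6052, 0.0298, 0.1154]
tcp_rot: [-0.313, 0.634, 0.315, 0.633]
contact_force: [-4.2, 2.1, 5.7]
opening: -0.001
```

```bash
python3 - <<'E'
from path import *
f=s['contact_force'];print('along EX',f[:2]@EX)
E
```

```text
8.0167 [0.60520469 0.02981141 0.11538107] -1.0410966400745165 [-4.2   2.08  5.66]
local from hinge x,y,z mm 100.5973186865371 -0.7756585098464077 115.38107252110859
along EX -4.6091936879859485
```

Request:
play_rows([
  [0, [0, -0.004, 0], [0, 0, 0]],
  [0, [0, -0.008, 0], [0, 0, 0]],
  [0, [0, -0.008, 0], [0, 0, 0]],
  [0, [0, -0.008, 0], [0, 0, 0]],
])

```text
time: 8.35
eef_pos: [0.6063, 0.029, 0.1152]
tcp_rot: [-0.312, 0.635, 0.316, 0.633]
contact_force: [-6.2, 4.0, 7.1]
opening: 0.001
```

Request:
play_rows([
  [0, [0, -0.004, 0], [0, 0, 0]],
  [0, [0, -0.007, 0], [0, 0, 0]],
  [0, [0, -0.007, 0], [0, 0, 0]],
  [0, [0, -0.007, 0], [0, 0, 0]],
])

```text
time: 8.68
eef_pos: [0.6064, 0.0289, 0.1149]
tcp_rot: [-0.311, 0.636, 0.318, 0.631]
contact_force: [-9.3, 6.1, 10.0]
opening: -0.002
```

```bash
python3 - <<'E'
from path import *
f=s['contact_force'];print('along EX',f[:2]@EX)
a=snap('top','t5.png'); b=snap('side','s5.png')
A=cv2.resize(cv2.imread('pics/t5.png')[120:245,280:400],None,fx=3.3,fy=3.3,interpolation=cv2.INTER_CUBIC)
B=cv2.resize(cv2.imread('pics/s5.png')[130:233,260:360],None,fx=4,fy=4,interpolation=cv2.INTER_CUBIC)[:412]
cv2.imwrite('pics/c5.png',np.hstack([A[:412],B]))
E
```

```text
8.6833 [0.60635521 0.02889    0.1148574 ] -1.0449029381892958 [-9.34  6.13 10.04]
local from hinge x,y,z mm 102.07059837646017 -0.8217009428470342 114.85739977734741
along EX -11.155295045203982
```

View pics/c5.png

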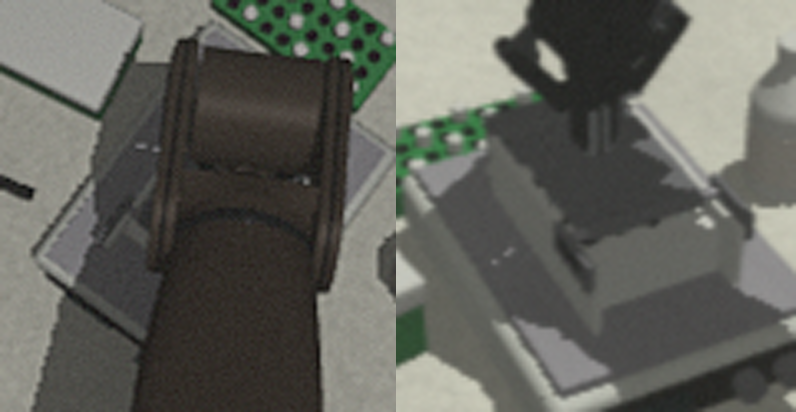

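Request:
play_rows([
  [0, [-0.004, 0.006, 0], [0, 0, 0]],
  [0, [-0.012, 0.01, 0], [0, 0, 0]],
  [0, [-0.025, 0.012, 0], [0, 0, 0]],
  [0, [-0.05, 0.014, 0], [0, 0, 0]],
  [0, [-0.12, 0.014, 0], [0, 0, 0]],
  [0, [-0.24, 0.014, 0], [0, 0, 0]],
  [0, [-0.36, 0.014, 0], [0, 0, 0]],
  [0, [-0.46, 0.1, 0], [0, 0, 0]],
  [0, [-0.5, 0.2, 0], [0, 0, 0]],
  [0, [-0.5, 0.3, 0], [0, 0, 0]],
])

```text
time: 9.62
eef_pos: [0.5401, 0.0798, 0.2707]
tcp_rot: [-0.316, 0.63, 0.312, 0.637]
contact_force: [-0.4, 0.8, 0.5]
opening: -0.0
```

Request:
play_rows([
  [0, [0, 0, -0.12], [0, 0, 0]],
  [0, [0, 0, -0.24], [0, 0, 0]],
  [0, [0, 0, -0.36], [0, 0, 0]],
  [0, [0, 0, -0.48], [0, 0, 0]],
  [0, [0, 0, -0.6], [0, 0, 0]],
  [0, [0, 0, -0.72], [0, 0, 0]],
  [0, [0, 0, -0.84], [0, 0, 0]],
  [0, [0, 0, -0.84], [0, 0, 0]],
  [0, [0, 0, -0.84], [0, 0, 0]],
])

```text
time: 10.37
eef_pos: [0.3849, -0.1223, 0.2655]
tcp_rot: [-0.313, 0.634, 0.312, 0.635]
contact_force: [-0.2, 0.5, 0.1]
opening: 0.001
```

```bash
python3 - <<'E'
from path import *
a=snap('top','t6.png'); b=snap('side','s6.png')
A=cv2.resize(cv2.imread('pics/t6.png')[120:240,285:395],None,fx=3.6,fy=3.6,interpolation=cv2.INTER_CUBIC)
B=cv2.resize(cv2.imread('pics/s6.png')[140:240,260:360],None,fx=4,fy=4,interpolation=cv2.INTER_CUBIC)
cv2.imwrite('pics/c6.png',cv2.convertScaleAbs(np.hstack([A[:400],B[:400]]),alpha=1.3,beta=15))
E
```

```text
10.3667 [ 0.38490533 -0.12225251  0.26547009] -1.4758363140712698 [-0.15  0.52  0.07]
local from hinge x,y,z mm 15.729554939111004 -254.65103494318285 265.4700894654887
```

View pics/c6.png

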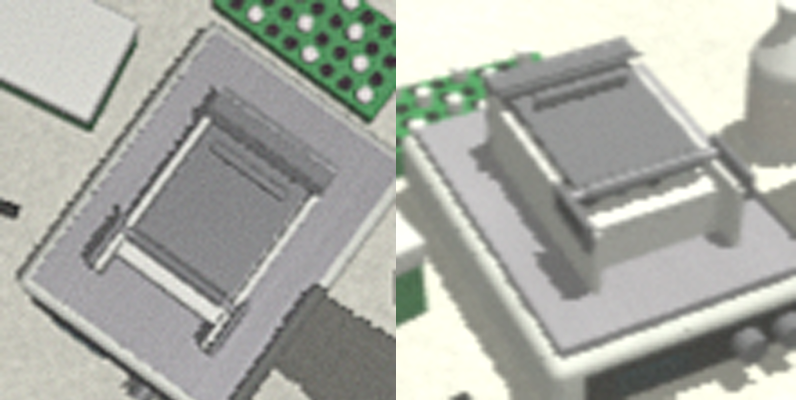

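```bash
python3 - <<'E'
from h import *
for n,u,v,z in(('rib near L',210,153,.118),('rib near R',277,200,.118),('hinge edge L',130,232,.116),('hinge edge R',232,302,.116)):
    p=atz('t6.png',285+u/3.6,120+v/3.6,z); print(n,(((p[:2]-C)@EX-HX)*1e3).round(1))
for u,v in((580,195),(715,150)):
    p=atz('s6.png',260+(u-396)/4,140+v/4,.116); print('side hinge edge',(((p[:2]-C)@EX-HX)*1e3).round(1))
A=cv2.imread('pics/t0.png').astype(int);B=cv2.imread('pics/t6.png').astype(int)
for n,(u,v) in dict(bottle=(411,202),cap=(376,252),box=(297,131),rack=(374,127),marker=(270,171)).items():
    s=np.s_[v-14:v+15,u-14:u+15]; print(n,np.abs(A[s]-B[s]).mean().round(1))
E
```

```text
rib near L 109.0
rib near R 110.6
hinge edge L 26.8
hinge edge R 30.8
side hinge edge 25.3
side hinge edge 28.7
bottle 4.9
cap 33.0
box 6.2
rack 4.1
marker 5.4
```

```bash
python3 - <<'E'
from h import *
for f in('s0.png','s6.png'):
    h=cv2.cvtColor(cv2.imread('pics/'+f),cv2.COLOR_BGR2HSV)[180:230,370:420]
    y,x=np.where((h[...,0]>105)&(h[...,0]<130)&(h[...,1]>120)); print(len(x),x.mean()+370,y.mean()+180)
print(ctrl.sign_off())
E
```

```text
41 389.4390243902439 203.5609756097561
1 394.0 202.0
the job is handed in; nothing more can be done
None
```

I folded the flap down over the tubes with the closed fingertips and pressed it flat with about 5 N. I then pushed it by the thumb rib under the lip until it stopped. The force along the push rose from about 4.6 to 11 N at the stop. I lifted clear and handed the job in at about 10.5 s.

- **Flap:** the last pictures show it flat with its edge under the lip and the arm clear. The rib's near side measured 109–111 mm from the original hinge line (108 mm expected when fully home). By the camera, the pin is therefore at or near its 24 mm stop.
- **Forces:** contact forces read between moves stayed under about 15 N.
- **Bystanders:** the bottle, tip box, rack and marker look unchanged in the top picture, by a rough pixel comparison.
- **Cap (check failed):** the cap did not pass that check. Its patch differed in the top picture, and a colour search in the side picture found only one blue pixel where there had been 41. The arm or its shadow probably hid it, as the fingers never went near it at bench height, but I handed in without confirming that.
- **Tubes:** I did not measure the tube heights, since the closed flap covers them.

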